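# Drive the stop pin down, then release, draw out and hold the gauge arm

## Task

With the orange mallet, drive the sprung brass stop pin fully down into its collar without touching the pin with the hand, then stand the mallet back on its face on the bench. Next grip the head of the telescoping gauge arm so that its green lock button is squeezed in, and draw the arm out until its yellow pointer lines up with the red marker on the scale. Finish while still holding the head there against the arm's return spring, with everything else on the bench left where it was.

Things in the scene. Friction and masses are not known exactly. Their poses are not given: they have to be found in the camera images.
- mallet: Mallet, about 0.4 kg: an orange upright cylinder (head, 50 mm diameter, 80 mm tall) standing on one face, with a level black handle of 24 x 24 mm section. Origin: centre of the lower face; z up along the head. The handle runs along -x, from 25 to 151 mm from the head's axis, its centre line 40 mm above the lower face.
- mallet_handle (a point): Point on the centre line of the mallet's handle, 55 mm from the head's axis (near the head, a good place to grip) and 40 mm above the lower face.
- gauge: Telescoping gauge, fixed: aluminium bed plate, 8 mm thick, x -260 to 240 mm, y -42 to 52 mm, with a blue outer tube (x -260 to -35 mm, top at 63 mm) out of which a steel arm with a black head slides. Origin: on the bench under the parked head's middle. x: the way the arm is drawn out; y: side of the scale and green button; z up. A 10 mm catch post by the parked head (x 1.5, y 24 mm) is 29 mm high.
- head_grip (a point): Centre of the gauge arm's head, at a good height to grip it, 60 mm above the bench; moves with the arm. The black head is a block 44 mm long (gauge x), 34 mm wide (gauge y), from 20 to 85 mm above the bench. Grip it across its width (along gauge y), one finger on the green button.
- boom (a joint): How far the gauge arm is drawn out, m: 0 parked, 0.2 fully out, along gauge x. A return spring pulls it back in with about 3 N parked, rising to 5 N. At 0 a catch locks it until the button is pressed in; once it is about 20 mm out only the hand holds it.
- release (a joint): Green lock button's travel, m: 0 out (locked), 0.007 fully in; the catch is free above 0.005. A spring button, 2 to 6 N, pressed towards gauge -y.
- button_face (a point): Centre of the face of the green lock button on the +y flank of the head. The button is 28 mm long (gauge x) and 32 mm tall (42 to 74 mm above the bench) and stands 8 mm proud of the flank, so the head with its button is 42 mm wide.
- pointer (a point): Tip of the yellow pointer at the foot of the head, on the scale side, 16 mm ahead of the head's centre along gauge x and 23.5 mm above the bench. It moves with the arm and passes over the red marker.
- marker: Red marker block on the white scale (12 mm along gauge x, 22 mm across, 10 mm high) with a white centre line; fixed. Origin: centre of its underside, on its centre line, 8 mm above the bench; its axes are parallel to the gauge's. The pointer is at the mark when it has the same gauge x as this origin.
- pin_top (a point): Centre of the top of the brass stop pin, 18 mm diameter, upright on the middle line of the gauge, 75 to 100 mm ahead of the parked head's centre. At the start its top is 42 mm above the bench; fully down it is 12 mm above it, flush with its steel collar (32 mm diameter). Up, it stands in the way of the head.
- dog (a joint): How far the stop pin is driven down, m: 0 up, 0.030 fully down (flush with its collar, a hard stop). It is stiff: it takes 8 to 12 N to drive and stays where it is left.
- tape_measure: Yellow and black tape measure, 70 x 36 x 66 mm; a bystander, leave it alone. Origin: centre of its underside.
- square: Blue plastic triangular square, about 140 mm, 16 mm thick; a bystander, leave it alone. Origin: centre of its underside.
- pen: Grey marker pen with black cap, 130 mm long; a bystander, leave it alone. Origin: centre of its underside.
- offcut: Plywood offcut 120 x 45 x 20 mm; a bystander, leave it alone. Origin: centre of its underside.
- pencil_cup: Black pencil cup, 72 mm diameter, 150 mm high with its pencils; a bystander, leave it alone. Origin: centre of its underside.
- screw_jar: Clear jar with grey cap, 56 mm diameter, 70 mm high; a bystander, leave it alone. Origin: centre of its underside.
Things that resemble listed ones, but are neither listed nor needed, are in the scene too. Of the things that look like the mallet, take the one that is farthest to the robot's left at the start.

How it is judged (in metres and radians):
On the way, in this order (a step that is already met when the one before it is completed fails the run):
1. the stop pin is driven down to within 5 mm of flush (value of joint dog above 0.025 m), for 0.1 s.
2. the mallet stands on its face on the bench, let go (angle between mallet's own z axis and vertical below 0.15 rad and height (world z) of mallet below 0.006 m and contact force between the fingers and mallet below 0.2 N), for 0.2 s.
3. the lock button is squeezed in while the arm is still parked (value of joint release above 0.005 m and value of joint boom below 0.015 m), for 0.1 s.
At the end, for the whole second after the job is handed in: The pointer rests within 4 mm of the marker's line; fingers hold the head (over 2 N), the mallet does not touch the arm; the pin is within 5 mm of fully down; the mallet stands at rest on its face (within 0.15 rad of upright, face at most 6 mm above the bench) (x of pointer in the frame of marker between -0.004 and 0.004 m and velocity of joint boom between -0.01 and 0.01 m/s and contact force between the fingers and boom above 2 N and contact force between mallet and boom below 0.5 N and value of joint dog above 0.025 m and linear speed of mallet below 0.02 m/s and angle between mallet's own z axis and vertical below 0.15 rad and height (world z) of mallet below 0.006 m); the arm keeps its last pose, push and grip.
It fails at once if the hand or arm touches the stop pin (contact force between any of the fingers, the arm and dog above 1 N).
It fails at once if another thing on the bench is moved by more than 3 cm (distance of any of tape_measure, square, pen, offcut, pencil_cup, screw_jar from where it was at the start of the episode above 0.03 m).
It also fails if it takes over 61 s, if anything falls off the work surface, if the arm or the gripper's body presses on something with over 40 N, if the wrist force passes 120 N, or if a joint passes its speed limit or range.

## Robot

A 6-joint arm with a two-finger parallel gripper is mounted at the origin on the work surface. World frame = base frame: x ahead of the robot, y to its left, z up, the work surface at z = 0. Lengths are in mm, angles in rad, forces in N, time in s.
With the tool pointing down it reaches from about 350 to 875 mm from the base axis. Payload 4.2 kg.
Tool frame: the origin (TCP) lies at the very end of the fingers, on their centre line; the grasp point (between the pads) lies 19 mm behind it (arm.grasp_offset is the distance from the TCP to the grasp point, in mm); z points along the fingers, y is the direction in which the jaws open and shut (so a half turn about z gives the same grasp; the last joint's range is limited). The gripper opens to 85 mm and grips with 20 to 120 N. Pads are 22 mm wide; open, the fingers measure 114 mm over their backs; the gripper's body (76 mm by 85 mm) begins 54 mm behind the grasp point. The pads swing forward as they close: fully open they stand 13 mm farther back than shut.
Start: joints at [1.491, 0.385, 0.008, 0, -1.194, -0.259], TCP at [207.689, 589.461, 231.312] pointing down, gripper open.
Joint ranges: [-3.14, 3.14], [-1.21, 2.06], [-1.07, 1.41], [-3.16, 2.05], [-2.99, -0.16], [-3.1, 3.1]. Speed limits (rad/s): [2.79, 2.79, 3.14, 3.14, 3.14, 3.14].

## Interface

Orientations are given as a unit quaternion [x, y, z, w].
In Python, from bench import arm gives the robot as it stands.
- The arm moves only by the tool arm_command, never from a script. Its argument "commands" is one flat list of numbers, 4 for each row, row after row: the shift along the tool's x, y, z in m, then the turn about the tool's z in degrees. In form: [tx, ty, tz, roll, tx, ty, tz, roll, ...]. A call has exactly 5 rows; each row shifts and turns the pose as measured when the row begins, along the tool's axes as they then stand; what a row does not reach is not made up. A row lasts 1/10 s, in which the tool goes at most 50 mm and 8.59 degrees, less where a joint would pass 70% of its speed; a pose out of reach is approached as far as the arm can. A call with a gripper value outside its range is refused whole. "jaw" is the opening, from 0 (shut) to 1 (fully open), set as the call begins (left out, the last holds). The fingers move at their own pace and stop on an object; the grip force is fixed at half the most. Time passes only in rows, so rows that do not move let the fingers close, or fill a call up. It gives the time, the measured TCP pose, the force and the opening at its end, in the units of the state.
- arm.read_state(): the state, without advancing time (a new reading comes with each control period).
- arm.get_image(name): name is "scene" or "top" or "wrist"; returns the picture (384x512x3 uint8, red, green, blue); there is no depth.
- arm.camera_info(name): a dict with "camera_matrix" (3x3 intrinsics, pixels), "world_from_camera" (4x4, takes a point from camera to world coordinates). Camera axes: x right, y down, z forward; pixel columns grow to the right and rows downward; lengths in mm; the calibration is good to about 2 mm. A picture is of the moment at which its call begins: read the wrist's pose just before it. camera_info takes no time and is no camera call; for the wrist camera it gives the pose at the moment of the call.
- arm.job_done(): hands the job in, once; it reports no verdict.
Trained networks look in the newest picture that a camera, given by its name, has taken for a name from the list of things; names that differ only in an ending like _2 or _b are one class to them, and where a whole thing is asked for, a point or a joint stands for the part that bears it (a point fixed in the world has none). Each returns a list of dicts, best first, with "confidence" (0 to 1); they miss things now and then, are a little off and sometimes report something else, mostly with a low value. They report only what shows in the picture. A call takes as long as a camera call. They do not tell look-alikes from the thing itself.
- arm.regions_of(camera, target): "mask" (384x512 bool, what is visible of it).
- arm.place_of(camera, target): "centre" ([x, y, z] in mm, in the coordinates of the camera as it stood for that picture, good to about 4 mm: a listed point, or the origin of a listed thing).
The state is a dict: "clock": time; "joints": joint angles; "joint_vel": joint speeds; "joint_efforts": joint torques, N m; "position": TCP position; "ee_rot": TCP orientation; "contact_force": force on the tool from outside, world axes, zero at the start; "wrist_torque": the same for the moment, N m; "gripper_width": finger opening in mm.
Only numpy, scipy, OpenCV 4.12 (cv2) and the standard library are available. Lean on these libraries where they do the work, as an engineer would, in place of code of your own. Each camera call takes 0.05 s, during which the arm holds its last target.

## Working session

There is one attempt and no reset: what is moved stays moved. The work goes in short steps, Python scripts to look and compute and a tool call to move; the robot and the scene stay as the last step left them, time stands still between calls to the robot, and variables do not carry over. Pictures are saved under pics/ and viewed, and the job is handed in when it is done.

Besides the shell and the picture viewer there is one more tool, called after "Call:" as name(argument=value, ...), one argument or row to a line, values as JSON. arm_command: Moves the arm, as the interface text tells. Its arguments: {"type":"object","properties":{"commands":{"type":"array"},"jaw":{"type":"number"}},"required":["commands"]}

```bash
mkdir -p pics; ls
python3 - <<'E'
from bench import arm
import cv2
s=arm.read_state()
print(s)
for n in ["scene","top","wrist"]:
    im=arm.get_image(n); cv2.imwrite(f"pics/{n}0.png",im[:,:,::-1])
    print(n,arm.camera_info(n))
E
```

```text
pics
{'clock': 0.0, 'joints': array([ 1.49059057e+00,  3.85587979e-01,  6.58440484e-03, -5.39318999e-04,
       -1.19397095e+00, -2.58578166e-01]), 'joint_vel': array([ 0.00098302,  0.00015407,  0.00189999, -0.00015301,  0.00048377,
        0.00113663]), 'joint_efforts': array([ 4.06829940e-04, -3.92294955e+01,  1.88401258e+01,  4.18608114e+00,
       -4.53083689e-03, -4.25014434e-06]), 'position': array([207.50154456, 588.9155179 , 230.18041306]), 'ee_rot': array([ 9.85670059e-01, -1.68681016e-01, -1.52631392e-04,  1.10709243e-03]), 'contact_force': array([0.62125132, 0.50436885, 0.14874363]), 'wrist_torque': array([0.02925504, 0.0045862 , 0.02773575]), 'gripper_width': 85.59323616109766}
scene {'camera_matrix': array([[445.89021461,   0.        , 260.3273994 ],
       [  0.        , 445.89021461, 192.40822507],
       [  0.        ,   0.        ,   1.        ]]), 'world_from_camera': array([[-8.24913504e-01,  3.14664286e-01, -4.69578639e-01,
         1.13156368e+03],
       [ 5.65227906e-01,  4.67891780e-01, -6.79407607e-01,
         8.12495343e+02],
       [ 5.92667580e-03, -8.258
[... 522 characters left out ...]
224813e-03, -2.21677769e-01, -9.75117879e-01,
         1.39263023e+03],
       [ 0.00000000e+00,  0.00000000e+00,  0.00000000e+00,
         1.00000000e+00]])}
wrist {'camera_matrix': array([[345.25558098,   0.        , 254.27101628],
       [  0.        , 345.25558098, 187.07444461],
       [  0.        ,   0.        ,   1.        ]]), 'world_from_camera': array([[-3.30982465e-01, -8.99646221e-01, -2.84758292e-01,
         2.80110911e+02],
       [-9.43635356e-01,  3.16098918e-01,  9.81518696e-02,
         5.63146393e+02],
       [ 1.70982942e-03,  3.01194540e-01, -9.53561181e-01,
         3.72503014e+02],
       [ 0.00000000e+00,  0.00000000e+00,  0.00000000e+00,
         1.00000000e+00]])}
```

View pics/top0.png

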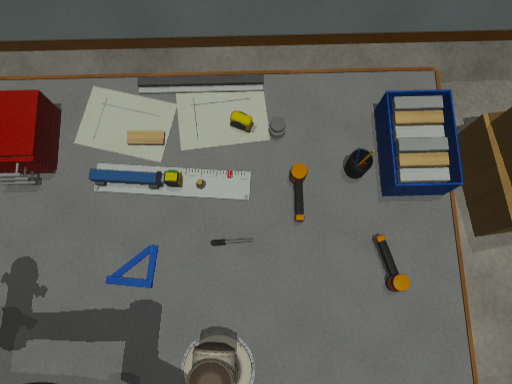

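View pics/scene0.png

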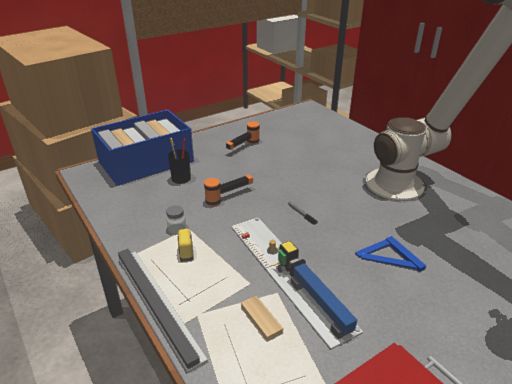

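View pics/wrist0.png

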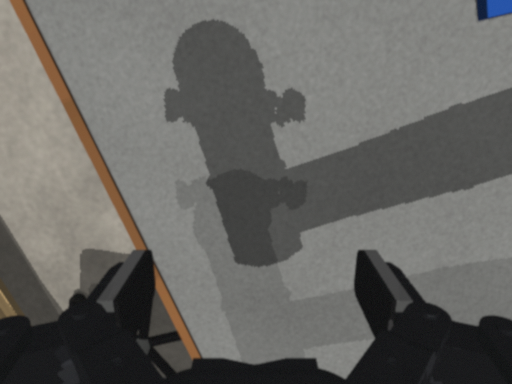

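The top view shows two mallet look-alikes, with heads at (299,172) and (400,283). The left one is the target, with its handle pointing toward the robot. The gauge has its tube at (125,178), head at (173,179), pin at (200,184) and marker at (229,174), so the arm draws out toward image right (world -y).

```bash
cat > h.py <<'E'
from bench import arm
import numpy as np, cv2
def places(cam,names,img=True):
    if img: arm.get_image(cam)
    T=np.array(arm.camera_info(cam)["world_from_camera"])
    for n in names:
        for d in arm.place_of(cam,n)[:3]:
            p=T@np.r_[d["centre"],1]; print(cam,n,round(d["confidence"],2),p[:3].round(1))
def ray(cam,u,v,z):
    c=arm.camera_info(cam);T=np.array(c["world_from_camera"]);K=np.array(c["camera_matrix"])
    d=T[:3,:3]@np.linalg.inv(K)@[u,v,1];o=T[:3,3];return (o+d*(z-o[2])/d[2]).round(1)
def proj(cam,P):
    c=arm.camera_info(cam);T=np.linalg.inv(np.array(c["world_from_camera"]));K=np.array(c["camera_matrix"])
    q=K@(T@np.r_[P,1])[:3];return (q[:2]/q[2]).round(1)
E
python3 - <<'E'
from h import *
for cam in ["top","scene"]:
    places(cam,["mallet","mallet_handle","gauge","head_grip","pin_top","marker","pointer"])
im=arm.get_image("top")
cv2.imwrite("pics/topz.png",cv2.resize(im[140:240,70:330],None,fx=3,fy=3,interpolation=2)[:,:,::-1])
im=arm.get_image("scene")
cv2.imwrite("pics/scz.png",cv2.resize(im[170:345,190:370],None,fx=3.4,fy=3.4,interpolation=2)[:,:,::-1])
print(arm.read_state()["clock"])
E
```

```text
top mallet 0.87 [ 5.812e+02 -2.530e+02  3.000e-01]
top mallet 0.58 [ 232.6 -541.6    1.6]
top mallet_handle 0.72 [ 290.5 -523.3   36.9]
top mallet_handle 0.69 [ 520.2 -257.8   40.7]
top gauge 0.67 [568.  133.3  -0.8]
top head_grip 0.49 [566.1 130.4  59.3]
top pin_top 0.43 [562.6  51.   44.9]
top pin_top 0.32 [722.9 229.    2.9]
top marker 0.55 [591.6 -38.8   7.2]
top pointer 0.8 [605.1 118.6  23.3]
scene mallet 0.93 [ 237.8 -540.8    0.9]
scene mallet 0.73 [ 580.8 -259.3   -3.4]
scene mallet_handle 0.77 [ 287.2 -521.9   39.6]
scene mallet_handle 0.58 [ 523.6 -258.8   39.2]
scene gauge 0.64 [ 5.735e+02  1.292e+02 -3.000e-01]
scene head_grip 0.66 [573.  134.4  60.1]
scene head_grip 0.59 [ 580.1 -255.8   -3.4]
scene head_grip 0.16 [ 741.6 -200.7    1. ]
scene pin_top 0.63 [564.4  54.7  40.1]
scene pin_top 0.22 [ 577.7 -255.    -3. ]
scene marker 0.59 [592.  -40.3   7.3]
scene pointer 0.87 [602.9 112.6  23. ]
scene pointer 0.6 [768.4 -84.5  -2.6]
1.05
```

View pics/topz.png

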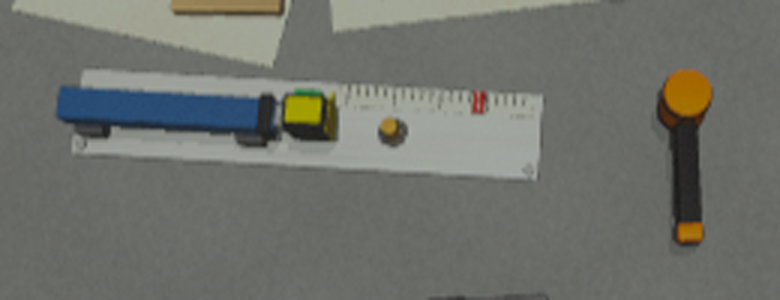

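View pics/scz.png

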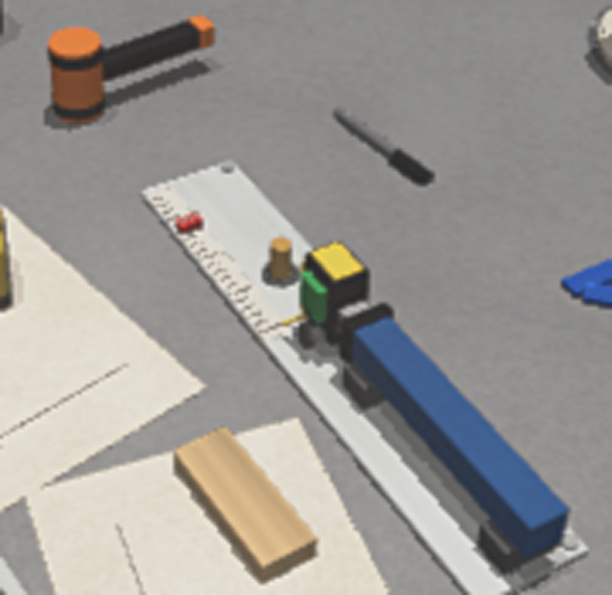

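Run:
```python
from h import *
from scipy.optimize import least_squares
def tp(x,y): return np.array([70+(x-1)/3,140+(y-1)/3])
def sp(x,y): return np.array([190+x/3.4,170+y/3.4])
obs=[("top",tp(83,70),(-260,52,8)),("top",tp(543,95),(240,52,8)),("top",tp(537,180),(240,-42,8)),("top",tp(73,153),(-260,-42,8)),
("scene",sp(143,190),(240,52,8)),("scene",sp(228,162),(240,-42,8)),("scene",sp(587,550),(-260,-42,8))]
def f(p):
    R=np.array([[np.cos(p[2]),-np.sin(p[2])],[np.sin(p[2]),np.cos(p[2])]])
    r=[]
    for c,uv,g in obs:
        xy=R@np.array(g[:2])+p[:2]
        r+=list(proj(c,[*xy,g[2]])-uv)
    return np.array(r)
def proj(cam,P):
    c=arm.camera_info(cam);T=np.linalg.inv(np.array(c["world_from_camera"]));K=np.array(c["camera_matrix"])
    q=K@(T@np.r_[P,1])[:3];return (q[:2]/q[2])
s=least_squares(f,[570,131,-1.6]);print(s.x,s.fun.round(1))
print("plate top corner rays",[ray("top",*o[1],8) for o in obs[:4]])
x0,y0,t=s.x
R=np.array([[np.cos(t),-np.sin(t)],[np.sin(t),np.cos(t)]])
for n,p in dict(pin=(562.6,51),pin2=(564,54.7),mark=(591.8,-39.5),point=(604,116),head=(569.5,132.4)).items(): print(n,R.T@(np.array(p)-[x0,y0]))
print("pin",ray("top",*tp(389,126),42),"head",ray("top",*tp(304,109),85),ray("scene",*sp(338,260),85),"pin",ray("scene",*sp(281,241),42),"marker",ray("top",*tp(479,102),18),ray("scene",*sp(189,221),18))
print("mallet",ray("top",*tp(687,93),80),"hend",ray("top",*tp(689,222),52),ray("scene",*sp(76,42),80),ray("scene",*sp(203,18),52))
```

```text
[569.61518263 132.96532783  -1.65669897] [-0.5 -1.2  0.  -0.4  0.1 -0.3 -1.3 -0.7 -1.1 -0.8  1.  -1.7  0.9 -1.2]
plate top corner rays [array([639.7, 385.7,   8. ]), array([ 599.5, -110.5,    8. ]), array([ 506.1, -102.1,    8. ]), array([547.7, 391.3,   8. ])]
pin [8.22649737e+01 4.30669488e-02]
pin2 [78.4585011   1.12045561]
mark [169.92599387  36.90002753]
point [13.95265513 35.71360285]
head [ 0.57312558 -0.06625446]
pin [560.2  50.8  42. ] head [568.9 131.5  85. ] [569.8 134.3  85. ] pin [562.8  51.6  42. ] marker [590.6 -42.1  18. ] [596.  -36.4  18. ]
mallet [ 577.6 -258.    80. ] hend [ 448.9 -256.7   52. ] [ 582. -251.   80.] [ 436.1 -257.5   52. ]
```

Call:
arm_command(
  commands=[0.031,0.037,0,-8,0.026,0.041,0,-8,0.02,0.044,0,-3.4,0.017,0.045,0,0,0.017,0.045,0,0],
  jaw=1,
)

```text
clock: 1.55
position: [296.1, 362.5, 229.1]
ee_rot: [1.0, 0.011, 0.001, 0.0]
contact_force: [0.9, -0.2, -0.3]
gripper_width: 85.0
```

```bash
cat >> h.py <<'E'
from scipy.spatial.transform import Rotation as Ro
def go(x,y,z,yaw):
    "tool-frame delta from the measured pose; yaw = world heading of tool x, deg"
    s=arm.read_state();R=Ro.from_quat(s["ee_rot"]);M=R.as_matrix()
    d=M.T@(np.array([x,y,z])-s["position"])
    cy=np.degrees(np.arctan2(M[1,0],M[0,0]))
    print("t",round(s["clock"],2),"pos",s["position"].round(1),"yaw",cy.round(1),"tilt z",M[:,2].round(3),"F",s["contact_force"].round(1),"w",round(s["gripper_width"],1))
    print("delta tool mm",d.round(1),"roll",round(cy-yaw,1))
E
python3 - <<'E'
from h import *
go(527,-256,230,0)
E
```

```text
t 1.55 pos [296.1 362.5 229.1] yaw 1.3 tilt z [ 0.001 -0.    -1.   ] F [ 0.9 -0.2 -0.3] w 85.0
delta tool mm [ 2.171e+02  6.235e+02 -6.000e-01] roll 1.3
```

Call:
arm_command(
  commands=[0.019,0.045,0,1.3,0.019,0.045,0,0,0.019,0.045,0,0,0.018,0.045,0,0,0.018,0.045,0,0],
)

```text
clock: 2.05
position: [390.9, 131.2, 231.2]
ee_rot: [1.0, 0.002, 0.003, -0.002]
contact_force: [1.6, 0.3, -0.6]
gripper_width: 85.4
```

Call:
arm_command(
  commands=[0.016,0.045,0,0,0.016,0.045,0,0,0.015,0.045,0,0,0.015,0.045,0,0,0.0,0.01,0,0],
)

```text
clock: 2.55
position: [456.3, -70.0, 233.0]
ee_rot: [1.0, -0.0, 0.006, -0.003]
contact_force: [-0.1, 1.0, -1.0]
gripper_width: 85.5
```

Run:
```python
from h import *
im=arm.get_image("wrist");cv2.imwrite("pics/w1.png",im[:,:,::-1])
places("wrist",["mallet","mallet_handle"],False)
go(527,-256,21,0)
```

```text
wrist mallet 0.67 [ 577.5 -261.7   -2. ]
wrist mallet_handle 0.92 [ 522.  -262.7   37.8]
t 2.7 pos [455.1 -66.9 232.9] yaw 0.2 tilt z [ 0.012  0.007 -1.   ] F [ 0.2  0.3 -0.7] w 85.6
delta tool mm [ 68.8 190.7 211.5] roll 0.2
```

View pics/w1.png

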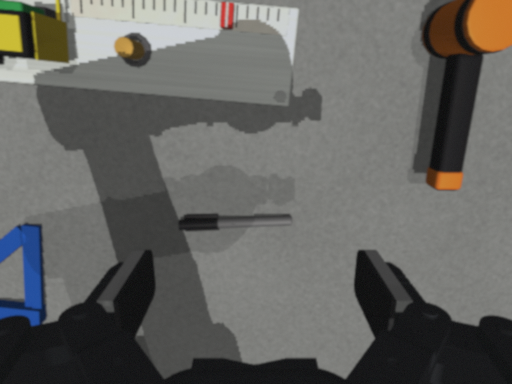

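The wrist view shows the mallet at upper right (head ~(480,25), handle down to (447,180)), the pin at (127,47) and the marker at (227,14). I'll move over the handle next.

Call:
arm_command(
  commands=[0.017,0.045,0.01,0,0.017,0.045,0.02,0,0.016,0.045,0.02,0,0.014,0.042,0.02,0,0.008,0.01,0.01,0],
)

```text
clock: 3.2
position: [536.5, -247.2, 155.0]
ee_rot: [1.0, 0.012, 0.012, -0.004]
contact_force: [-0.9, 0.9, 0.6]
gripper_width: 85.4
```

Call:
arm_command(
  commands=[0.0,0.008,0,0,0.0,0.0,0.0,0,0,0,0,0,0,0,0,0,0,0,0,0],
)

```text
clock: 3.7
position: [537.4, -249.7, 156.2]
ee_rot: [1.0, 0.016, 0.012, -0.004]
contact_force: [-0.1, -0.1, 0.0]
gripper_width: 85.9
```

Run:
```python
from h import *
im=arm.get_image("wrist");cv2.imwrite("pics/w2.png",im[:,:,::-1])
places("wrist",["mallet","mallet_handle"],False)
go(527,-256,21,0)
```

```text
wrist mallet 0.74 [ 578.1 -260.1   -2.1]
wrist mallet_handle 0.85 [ 524.  -260.7   35.5]
t 3.85 pos [ 537.4 -250.2  155.9] yaw 1.7 tilt z [ 0.023  0.009 -1.   ] F [-0.5  0.1  0.6] w 85.4
delta tool mm [-13.8   6.5 134.6] roll 1.7
```

View pics/w2.png

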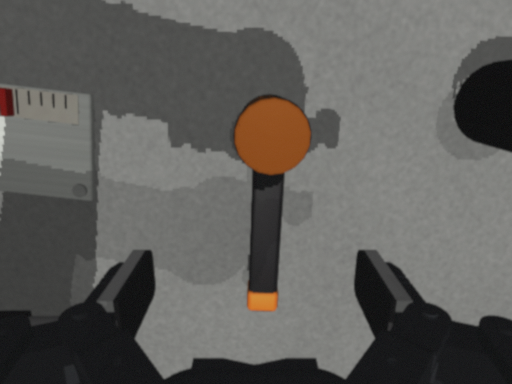

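Run:
```python
from h import *
print(ray("wrist",273,135,80),ray("wrist",268,172,52),ray("wrist",263.5,292,52))
```

```text
[ 581.9 -260.7   80. ] [ 550.9 -259.8   52. ] [ 449.8 -260.4   52. ]
```

Call:
arm_command(
  commands=[-0.012,0.01,0.01,1.7,0,0,0.03,0,0,0,0.03,0,0,0,0.02,0,0,0,0,0],
)

```text
clock: 4.35
position: [524.6, -262.0, 62.7]
ee_rot: [1.0, -0.003, 0.013, -0.004]
contact_force: [-0.9, -0.4, -0.1]
gripper_width: 85.6
```

Run:
```python
from h import *
go(527,-260,21,0)
```

```text
t 4.35 pos [ 524.6 -262.    62.7] yaw -0.4 tilt z [ 0.025  0.008 -1.   ] F [-0.9 -0.4 -0.1] w 85.6
delta tool mm [ 1.3 -1.7 41.8] roll -0.4
```

Call:
arm_command(
  commands=[0.001,-0.002,0.02,0,0,0,0.02,0,0,0,0,0,0,0,0,0,0,0,0,0],
)

```text
clock: 4.85
position: [526.7, -262.5, 25.4]
ee_rot: [1.0, -0.005, 0.014, -0.003]
contact_force: [-0.3, -0.3, -0.1]
gripper_width: 85.4
```

Call:
arm_command(
  commands=[0,0,0,0,0,0,0,0,0,0,0,0,0,0,0,0,0,0,0,0],
  jaw=0,
)

```text
clock: 5.35
position: [528.2, -262.8, 29.3]
ee_rot: [1.0, -0.005, 0.017, -0.003]
contact_force: [-0.9, -0.2, -0.7]
gripper_width: 22.6
```

Call:
arm_command(
  commands=[0,0,0,0,0,0,0,0,0,0,0,0,0,0,0,0,0,0,0,0],
)

```text
clock: 5.85
position: [528.1, -262.8, 29.2]
ee_rot: [1.0, -0.005, 0.017, -0.003]
contact_force: [-0.4, -0.9, 0.8]
gripper_width: 22.9
```

Run:
```python
from h import *
go(527,-260,21,0)
```

```text
t 5.85 pos [ 528.1 -262.8   29.2] yaw -0.6 tilt z [ 0.034  0.005 -0.999] F [-0.4 -0.9  0.8] w 22.9
delta tool mm [-1.4 -2.8  8.2] roll -0.6
```

Call:
arm_command(
  commands=[0,0,0,0,0,0,0,0,0,0,0.006,0,0,0,0.006,0,0,0,0,0],
  jaw=0.5,
)

```text
clock: 6.35
position: [528.9, -262.9, 16.0]
ee_rot: [1.0, -0.005, 0.017, -0.003]
contact_force: [-0.3, 0.5, 0.8]
gripper_width: 42.3
```

Call:
arm_command(
  commands=[0,0,0.002,0,0,0,0.001,0,0,0,0.001,0,0,0,0,0,0,0,0,0],
  jaw=0,
)

```text
clock: 6.85
position: [528.9, -262.8, 13.2]
ee_rot: [1.0, -0.005, 0.017, -0.002]
contact_force: [0.1, -0.3, -0.5]
gripper_width: 23.5
```

Call:
arm_command(
  commands=[0,0,0,0,0,0,0,0,0,0,0,0,0,0,0,0,0,0,0,0],
)

```text
clock: 7.35
position: [528.9, -262.8, 13.2]
ee_rot: [1.0, -0.005, 0.017, -0.002]
contact_force: [0.1, 0.5, 1.3]
gripper_width: 23.4
```

Run:
```python
from h import *
im=arm.get_image("wrist");cv2.imwrite("pics/w3.png",im[:,:,::-1])
go(527,-260,21,0)
```

```text
t 7.4 pos [ 528.9 -262.8   13.2] yaw -0.5 tilt z [ 0.034  0.005 -0.999] F [ 0.7 -0.2  1.3] w 23.2
delta tool mm [-1.6 -2.9 -7.9] roll -0.5
```

View pics/w3.png

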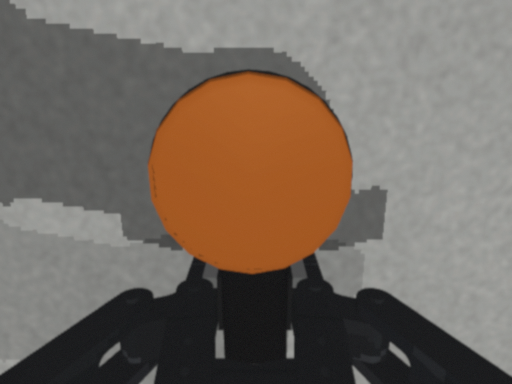

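Run:
```python
from h import *
print(ray("wrist",251,171,80), "axis-tcp", ray("wrist",251,171,80)-arm.read_state()["position"])
```

```text
[ 583.  -263.4   80. ] axis-tcp [54.12570224 -0.56418737 66.8138493 ]
```

Call:
arm_command(
  commands=[0,0,-0.02,0,0,0,-0.03,0,0,0,-0.03,0,0,0.01,-0.02,0,0,-0.005,-0.005,0],
)

```text
clock: 7.9
position: [518.4, -266.4, 112.9]
ee_rot: [1.0, -0.007, 0.007, -0.006]
contact_force: [0.7, -0.4, -3.9]
gripper_width: 23.5
```

Run:
```python
from h import *
im=arm.get_image("wrist");cv2.imwrite("pics/w4.png",im[:,:,::-1])
go(510,52,120,0)
```

```text
t 7.95 pos [ 517.9 -264.9  112.5] yaw -0.7 tilt z [ 0.012  0.013 -1.   ] F [ 0.1  0.6 -4.3] w 23.3
delta tool mm [ -11.8 -316.9   -3.4] roll -0.7
```

View pics/w4.png

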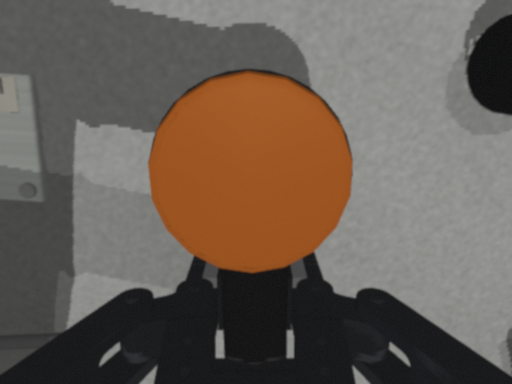

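Call:
arm_command(
  commands=[0,-0.045,0,0,0,-0.045,0,0,0,-0.045,0,0,0,-0.045,0,0,0,-0.045,0,0],
)

```text
clock: 8.45
position: [514.2, -36.0, 106.5]
ee_rot: [1.0, -0.013, -0.003, -0.008]
contact_force: [0.9, 0.5, -4.0]
gripper_width: 23.4
```

Run:
```python
from h import *
go(509.5,52.5,90,0)
```

```text
t 8.45 pos [514.2 -36.  106.5] yaw -1.5 tilt z [-0.005  0.015 -1.   ] F [ 0.9  0.5 -4. ] w 23.4
delta tool mm [ -7.  -88.1  17.9] roll -1.5
```

Call:
arm_command(
  commands=[-0.003,-0.035,0,-1.5,-0.003,-0.03,0,0,0,-0.008,0.005,0,0,0,0,0,0,0,0,0],
)

```text
clock: 8.95
position: [501.4, 45.2, 94.7]
ee_rot: [1.0, 0.004, -0.011, -0.006]
contact_force: [0.2, -0.6, -4.8]
gripper_width: 23.6
```

Run:
```python
from h import *
go(509.5,52.5,90,0)
for n in ("scene","wrist"):
    im=arm.get_image(n);cv2.imwrite(f"pics/p5{n}.png",im[:,:,::-1] if n=="wrist" else cv2.resize(im[150:300,200:370],None,fx=4,fy=4,interpolation=2)[:,:,::-1])
```

```text
t 8.95 pos [501.4  45.2  94.7] yaw 0.5 tilt z [-0.022  0.013 -1.   ] F [ 0.2 -0.6 -4.8] w 23.6
delta tool mm [ 8.2 -7.2  4.6] roll 0.5
```

View pics/p5scene.png

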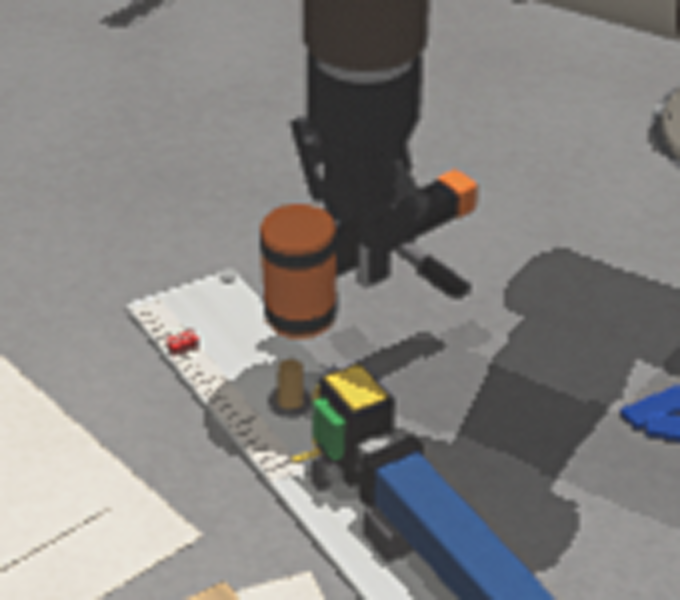

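View pics/p5wrist.png

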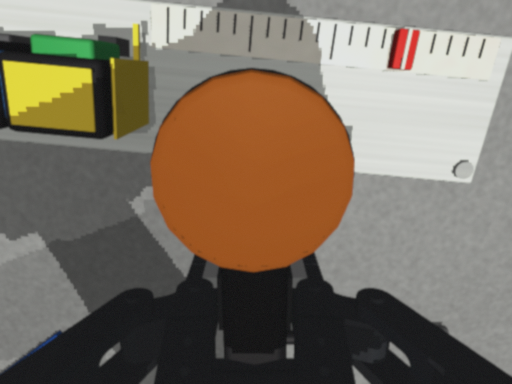

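Call:
arm_command(
  commands=[0.008,-0.007,0,0.5,0.003,-0.001,0.008,0,0,0,0.01,0,0,0,0,0,0,0,0,0],
)

```text
clock: 9.55
position: [513.7, 50.5, 74.8]
ee_rot: [1.0, -0.004, -0.011, -0.006]
contact_force: [0.4, 0.3, -3.4]
gripper_width: 23.3
```

Run:
```python
from h import *
go(509.5,52.5,28,0)
for n in ("scene",):
    im=arm.get_image(n);cv2.imwrite(f"pics/p6{n}.png",im[:,:,::-1] if n=="wrist" else cv2.resize(im[150:300,200:370],None,fx=4,fy=4,interpolation=2)[:,:,::-1])
```

```text
t 9.55 pos [513.7  50.5  74.8] yaw -0.5 tilt z [-0.022  0.013 -1.   ] F [ 0.4  0.3 -3.4] w 23.3
delta tool mm [-3.2 -1.4 46.9] roll -0.5
```

View pics/p6scene.png

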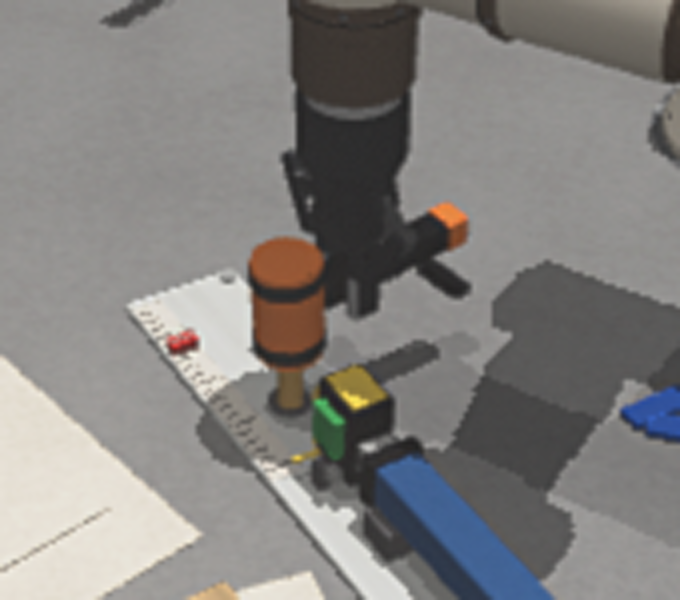

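Call:
arm_command(
  commands=[-0.002,-0.001,0.008,0,0,0,0.008,0,0,0,0.008,0,0,0,0.008,0,0,0,0.006,0],
)

```text
clock: 10.1
position: [511.8, 52.0, 37.5]
ee_rot: [1.0, -0.004, -0.009, -0.007]
contact_force: [-3.9, -1.3, 4.4]
gripper_width: 22.8
```

Run:
```python
from h import *
go(509.5,52.5,28,0)
```

```text
t 10.1 pos [511.8  52.   37.5] yaw -0.4 tilt z [-0.017  0.013 -1.   ] F [-3.9 -1.3  4.4] w 22.8
delta tool mm [-2.2 -0.3  9.5] roll -0.4
```

Call:
arm_command(
  commands=[0,0,0.005,0,0,0,0.005,0,0,0,0.005,0,0,0,0.004,0,0,0,0.004,0],
)

```text
clock: 10.6
position: [508.5, 52.3, 20.0]
ee_rot: [1.0, -0.002, -0.011, -0.005]
contact_force: [-9.9, -2.7, 26.5]
gripper_width: 23.5
```

Run:
```python
from h import *
go(509.5,52.5,28,0)
for n in ("scene",):
    im=arm.get_image(n);cv2.imwrite(f"pics/p7{n}.png",cv2.resize(im[170:290,220:340],None,fx=5,fy=5,interpolation=2)[:,:,::-1])
```

```text
t 10.6 pos [508.5  52.3  20. ] yaw -0.2 tilt z [-0.022  0.011 -1.   ] F [-9.9 -2.7 26.5] w 23.5
delta tool mm [ 0.8 -0.3 -8. ] roll -0.2
```

View pics/p7scene.png

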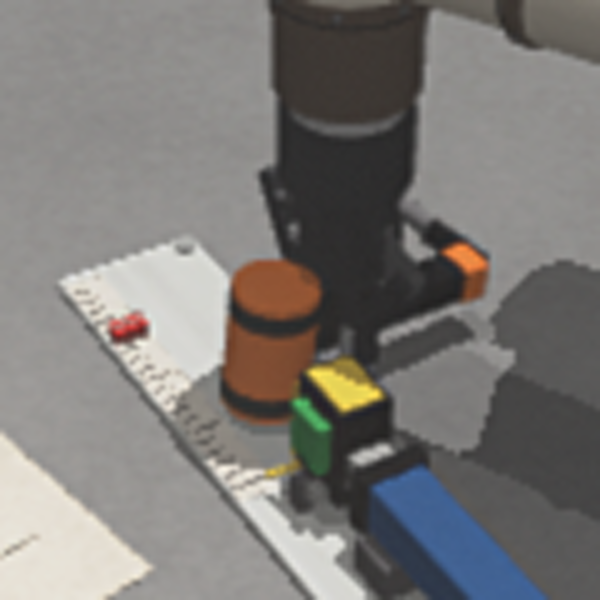

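Net push is about 30 N, so the pin should be at its stop. I'll lift off and check that, and the mallet's tilt.

Call:
arm_command(
  commands=[0,0,-0.01,0,0,0,-0.025,0,0,0.0,-0.03,0,0,0.03,-0.03,0,0,0.04,0.0,0],
)

```text
clock: 11.15
position: [511.6, -16.1, 114.4]
ee_rot: [1.0, 0.002, -0.011, -0.006]
contact_force: [1.7, -0.2, -4.8]
gripper_width: 23.5
```

Call:
arm_command(
  commands=[0,0.045,0,0,0,0.01,0.0,0,0,0.0,0,0,0,0,0,0,0,0,0.0,0],
)

```text
clock: 11.65
position: [510.9, -74.4, 110.8]
ee_rot: [1.0, -0.001, -0.012, -0.007]
contact_force: [-0.5, 0.1, -4.0]
gripper_width: 23.3
```

Run:
```python
from h import *
go(526,-261,113,0)
for n in ("scene",):
    im=arm.get_image(n);cv2.imwrite(f"pics/p8{n}.png",cv2.resize(im[110:290,200:350],None,fx=4,fy=4,interpolation=2)[:,:,::-1][:600])
```

```text
t 11.65 pos [510.9 -74.4 110.8] yaw -0.0 tilt z [-0.024  0.014 -1.   ] F [-0.5  0.1 -4. ] w 23.3
delta tool mm [ 15.2 186.6  -5.1] roll -0.0
```

View pics/p8scene.png

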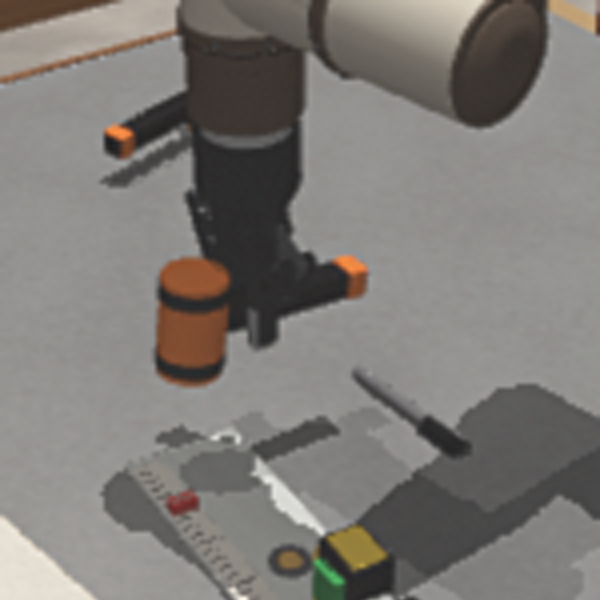

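The pin is down flush in its collar at (290,560). Next I'll carry the mallet back.

Call:
arm_command(
  commands=[0.005,0.045,0,0,0.004,0.045,0.0,0,0.004,0.04,0.01,0,0.002,0.03,0.01,0,0,0.01,0.01,0],
)

```text
clock: 12.2
position: [532.0, -241.6, 78.3]
ee_rot: [1.0, 0.008, -0.009, -0.006]
contact_force: [0.2, 0.6, -3.5]
gripper_width: 23.3
```

Call:
arm_command(
  commands=[0,0.0,0.02,0,0,0.0,0.02,0,0,0.0,0.0,0,0,0,0,0,0,0,0.0,0],
)

```text
clock: 12.7
position: [532.2, -238.3, 35.2]
ee_rot: [1.0, 0.01, -0.01, -0.007]
contact_force: [-0.2, -0.0, -3.9]
gripper_width: 23.3
```

Run:
```python
from h import *
go(526,-261,13,0)
for n in ("scene","wrist"):
    im=arm.get_image(n);cv2.imwrite(f"pics/p9{n}.png",im[:,:,::-1] if n=="wrist" else cv2.resize(im[110:230,180:310],None,fx=5,fy=5,interpolation=2)[:,:,::-1])
```

```text
t 12.7 pos [ 532.2 -238.3   35.2] yaw 1.2 tilt z [-0.02   0.013 -1.   ] F [-0.2 -0.  -3.9] w 23.3
delta tool mm [-6.2 22.9 22. ] roll 1.2
```

View pics/p9scene.png

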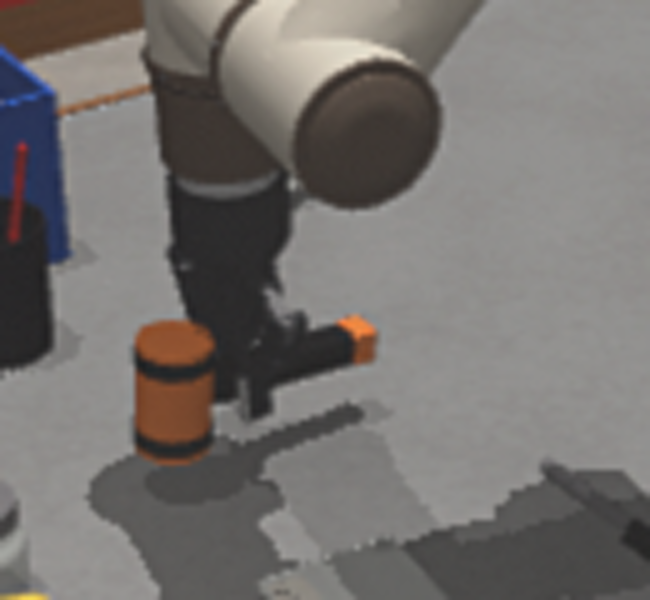

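View pics/p9wrist.png

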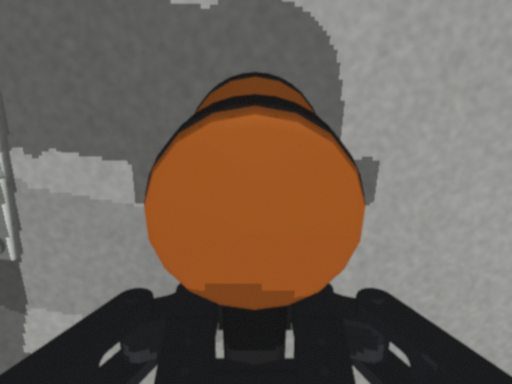

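Run:
```python
from h import *
from scipy.optimize import least_squares
c=arm.camera_info("wrist");T=np.linalg.inv(np.array(c["world_from_camera"]));K=np.array(c["camera_matrix"])
a=np.linspace(0,2*np.pi,361)
def ext(p,h):
    x,z,th,y=p   # world base centre, tilt th about world y (positive: top toward -x)
    ax=np.array([-np.sin(th),0,np.cos(th)]);u=np.array([np.cos(th),0,np.sin(th)]);v=np.array([0,1,0])
    P=np.array([x,y,z])+ax*h+25*(np.cos(a)[:,None]*u+np.sin(a)[:,None]*v)
    q=(K@(T[:3,:3]@P.T+T[:3,3:])).T;return q[:,:2]/q[:,2:]
def f(p):
    t=ext(p,80);b=ext(p,0)
    return [t[:,0].min()-145,t[:,0].max()-364,t[:,1].min()-108,t[:,1].max()-308,b[:,1].min()-74]
s=least_squares(f,[585,22,0.1,-238],x_scale=[10,10,.1,10],diff_step=1e-4);print(s.x,s.fun)
st=arm.read_state();print(st["wrist_torque"],st["contact_force"],st["position"])
```

```text
[ 5.85816692e+02  2.44892147e+01  7.14537687e-02 -2.39028102e+02] [-1.2096582   1.20050608  0.83158191 -1.46834325  0.65387648]
[-0.06997575  0.05850469  0.00691549] [ 0.92480662 -0.19681149 -4.3758259 ] [ 532.7143415  -238.59780049   35.77344342]
```

Call:
arm_command(
  commands=[-0.003,0.018,0.0,1.2,0,0.0,0.008,0,0,0.0,0.006,0,0,0,0.003,0,0,0,0.0,0],
)

```text
clock: 13.3
position: [532.1, -255.7, 21.1]
ee_rot: [1.0, 0.001, -0.006, -0.006]
contact_force: [0.6, 0.4, -4.2]
gripper_width: 23.6
```

Run:
```python
from h import *
go(526,-261,13,0)
```

```text
t 13.3 pos [ 532.1 -255.7   21.1] yaw 0.1 tilt z [-0.012  0.011 -1.   ] F [ 0.6  0.4 -4.2] w 23.6
delta tool mm [-6.   5.4  8.1] roll 0.1
```

Call:
arm_command(
  commands=[0,0,0.004,0,0,0.0,0.003,0,0,0.0,0.002,0,0,0,0.002,0,0,0,0.001,0],
)

```text
clock: 13.8
position: [532.5, -254.9, 9.0]
ee_rot: [1.0, 0.002, -0.006, -0.005]
contact_force: [-3.2, 1.5, 5.1]
gripper_width: 23.4
```

Call:
arm_command(
  commands=[0,0,-0.001,0,0,0.0,-0.001,0,0,0.0,0,0,0,0,0,0,0,0,0,0],
  jaw=0.4,
)

```text
clock: 14.3
position: [536.5, -256.1, 14.5]
ee_rot: [1.0, 0.002, -0.001, -0.004]
contact_force: [-0.3, -0.2, 0.5]
gripper_width: 33.9
```

Run:
```python
from h import *
go(526,-261,13,0)
for n in ("scene","wrist"):
    im=arm.get_image(n);cv2.imwrite(f"pics/p10{n}.png",im[:,:,::-1] if n=="wrist" else cv2.resize(im[110:230,180:310],None,fx=5,fy=5,interpolation=2)[:,:,::-1])
```

```text
t 14.3 pos [ 536.5 -256.1   14.5] yaw 0.3 tilt z [-0.002  0.008 -1.   ] F [-0.3 -0.2  0.5] w 33.9
delta tool mm [-10.5   4.8   1.5] roll 0.3
```

View pics/p10scene.png

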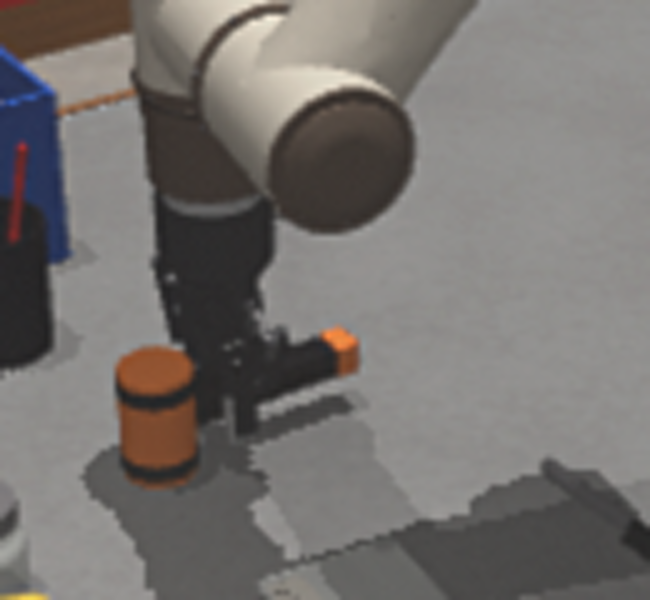

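View pics/p10wrist.png

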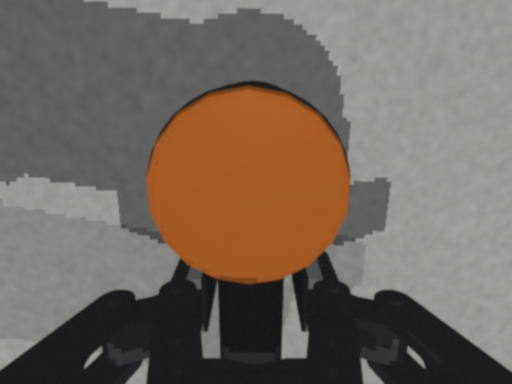

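The mallet stands upright between the open fingers, with no contact force. I'll open wider and rise.

Call:
arm_command(
  commands=[0,0,0,0,0,0.0,0,0,0,0.0,-0.015,0,0,0,-0.03,0,0,0,-0.04,0],
  jaw=0.8,
)

```text
clock: 14.9
position: [532.0, -255.6, 94.5]
ee_rot: [1.0, 0.002, -0.009, -0.006]
contact_force: [-0.1, 0.4, 0.2]
gripper_width: 68.2
```

Call:
arm_command(
  commands=[0,0,-0.045,0,0,-0.02,-0.045,0,0,-0.045,-0.02,0,0,-0.045,0,0,0,-0.045,0,0],
  jaw=1,
)

```text
clock: 15.4
position: [536.3, -102.8, 217.0]
ee_rot: [1.0, -0.003, -0.003, -0.005]
contact_force: [0.0, 0.5, 0.4]
gripper_width: 85.2
```

Run:
```python
from h import *
im=arm.get_image("scene");cv2.imwrite("pics/p11.png",im[:,:,::-1])
go(560,134,200,-5)
```

```text
t 15.45 pos [536.6 -97.7 217.4] yaw -0.0 tilt z [-0.005  0.012 -1.   ] F [-2.   1.4 -0.5] w 85.4
delta tool mm [  23.4 -231.5   20.1] roll 5.0
```

View pics/p11.png

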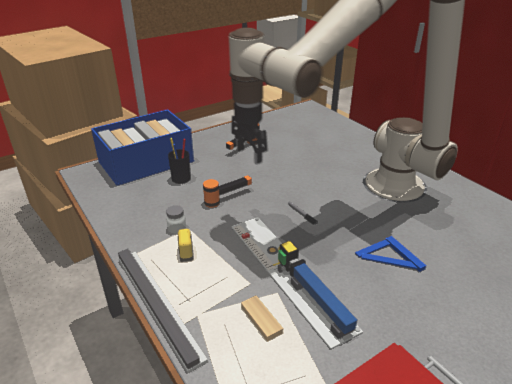

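Run:
```python
from h import *
print(arm.read_state()["joints"].round(3))
places("top",["head_grip","button_face","pointer","marker","gauge"])
places("scene",["head_grip","button_face","pointer","marker"])
```

```text
[ 0.11   0.264 -0.2   -0.014 -1.11   1.467]
top gauge 0.79 [570.3 134.9  -1.3]
scene head_grip 0.71 [572.3 134.9  62.4]
scene head_grip 0.22 [ 533.4 -255.3   38.9]
scene button_face 0.62 [597.3 129.8  58. ]
scene pointer 0.96 [603.  112.2  26.7]
scene marker 0.73 [601.4 111.2  22.5]
scene marker 0.59 [727.1 233.8  -0.9]
scene marker 0.45 [594.5 -40.9   4.7]
```

Call:
arm_command(
  commands=[0.003,-0.02,0,8.5,0,-0.02,0,8.5,-0.003,-0.02,0,8.5,-0.006,-0.019,0,8.5,-0.009,-0.018,0,8.5],
)

```text
clock: 16.5
position: [551.7, -7.2, 215.5]
ee_rot: [0.928, -0.371, -0.007, -0.002]
contact_force: [-0.5, 0.4, -0.2]
gripper_width: 85.7
```

Call:
arm_command(
  commands=[-0.011,-0.017,0,8.5,-0.014,-0.015,0,8.5,-0.016,-0.013,0,8.5,-0.017,-0.01,0,8.5,-0.019,-0.008,0,8.5],
)

```text
clock: 17.0
position: [570.4, 94.8, 215.7]
ee_rot: [0.728, -0.686, -0.007, 0.001]
contact_force: [0.8, 0.1, 0.0]
gripper_width: 85.3
```

Run:
```python
from h import *
go(569.6,133,180,-94.9)
```

```text
t 17.0 pos [570.4  94.8 215.7] yaw -86.6 tilt z [-0.011  0.009 -1.   ] F [0.8 0.1 0. ] w 85.3
delta tool mm [-37.9  -1.9  36.1] roll 8.3
```

Call:
arm_command(
  commands=[-0.018,0,0,6,-0.016,0,0,1,0,0,0,0,0,0,0,0,0,0,0,0],
)

```text
clock: 17.5
position: [571.0, 129.9, 214.8]
ee_rot: [-0.682, 0.731, 0.007, -0.002]
contact_force: [0.2, 0.8, -0.0]
gripper_width: 85.4
```

Run:
```python
from h import *
go(569.6,133,180,-94.9)
im=arm.get_image("wrist");cv2.imwrite("pics/w12.png",im[:,:,::-1])
places("wrist",["head_grip","pointer","marker","button_face"],False)
```

```text
t 17.5 pos [571.  129.9 214.8] yaw -94.0 tilt z [-0.013  0.008 -1.   ] F [ 0.2  0.8 -0. ] w 85.4
delta tool mm [-2.7  1.1 34.9] roll 0.9
wrist head_grip 0.78 [568.8 129.8  55.7]
wrist pointer 0.66 [601.2 111.1  21.1]
wrist button_face 0.79 [596.  130.2  58. ]
```

View pics/w12.png

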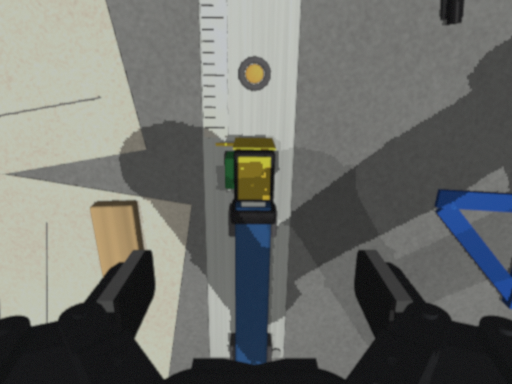

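Run:
```python
from h import *
print("head",ray("wrist",254.5,177,85),ray("wrist",235,177,85),ray("wrist",274.5,177,85),"pin",ray("wrist",254.5,73,12),"ptr",ray("wrist",218,143,23.5))
print("edge",ray("wrist",300,10,8),ray("wrist",288,340,8))
t=-1.6567;g=np.array([569.6,133]);ex=np.array([np.cos(t),np.sin(t)]);ey=np.array([-ex[1],ex[0]])
for q in [(254.5,177,85),(254.5,73,12),(218,143,23.5),(300,10,8),(288,340,8)]:
    p=ray("wrist",*q)[:2]-g; print((p@ex).round(1),(p@ey).round(1))
```

```text
head [568.9 130.9  85. ] [584.9 129.7  85. ] [552.6 132.1  85. ] pin [562.5  49.9  12. ] ptr [602.4 112.   23.5]
edge [517.3  -1.7   8. ] [542.4 366.8   8. ]
2.2 -0.5
83.4 0.1
18.1 34.5
138.7 -40.6
-230.6 -47.2
```

Call:
arm_command(
  commands=[-0.002,0.001,0.02,0.9,0,0,0.03,0,0,0,0.03,0,0,0,0.02,0,0,0,0,0],
)

```text
clock: 18.25
position: [570.7, 132.1, 114.5]
ee_rot: [-0.675, 0.738, 0.006, 0.001]
contact_force: [0.1, 0.2, -0.0]
gripper_width: 85.3
```

Run:
```python
from h import *
go(569.5,132,41,-94.8)
```

```text
t 18.25 pos [570.7 132.1 114.5] yaw -95.0 tilt z [-0.006  0.011 -1.   ] F [ 0.1  0.2 -0. ] w 85.3
delta tool mm [ 1.   0.6 73.5] roll -0.2
```

Call:
arm_command(
  commands=[0,0,0.025,0,0,0,0.025,0,0,0,0.012,0,0,0,0,0,0,0,0,0],
)

```text
clock: 18.75
position: [574.9, 133.6, 56.7]
ee_rot: [-0.676, 0.737, 0.004, 0.006]
contact_force: [-0.2, 0.1, 0.2]
gripper_width: 86.0
```

Run:
```python
from h import *
go(569.5,132,41,-94.8)
im=arm.get_image("wrist");cv2.imwrite("pics/w13.png",im[:,:,::-1])
```

```text
t 18.75 pos [574.9 133.6  56.7] yaw -95.0 tilt z [ 0.003  0.013 -1.   ] F [-0.2  0.1  0.2] w 86.0
delta tool mm [ 2.3  5.3 15.7] roll -0.2
```

View pics/w13.png

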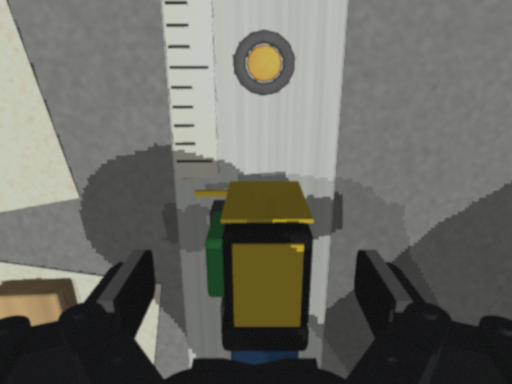

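Call:
arm_command(
  commands=[0.002,0.005,0.006,0,0,0,0.006,0,0,0,0.002,0,0,0,0,0,0,0,0,0],
)

```text
clock: 19.3
position: [571.1, 133.0, 45.0]
ee_rot: [-0.676, 0.737, 0.003, 0.009]
contact_force: [0.2, -0.2, 1.1]
gripper_width: 85.4
```

Run:
```python
from h import *
go(569.5,132,41,-94.8)
```

```text
t 19.3 pos [571.1 133.   45. ] yaw -94.9 tilt z [ 0.009  0.016 -1.   ] F [ 0.2 -0.2  1.1] w 85.4
delta tool mm [1.2 1.5 4. ] roll -0.1
```

Call:
arm_command(
  commands=[0.001,0.001,0.003,0,0,0,0,0,0,0,0,0,0,0,0,0,0,0,0,0],
  jaw=0,
)

```text
clock: 19.8
position: [570.2, 132.5, 43.2]
ee_rot: [-0.676, 0.737, 0.003, 0.009]
contact_force: [2.5, 0.2, -5.0]
gripper_width: 33.3
```

Call:
arm_command(
  commands=[0,0,0,0,0,0,0,0,0,0,0,0,0,0,0,0,0,0,0,0],
)

```text
clock: 20.3
position: [570.3, 132.5, 43.2]
ee_rot: [-0.676, 0.737, 0.003, 0.009]
contact_force: [-0.5, 0.5, 1.2]
gripper_width: 33.5
```

Run:
```python
from h import *
go(569.5,132,41,-94.8)
im=arm.get_image("wrist");cv2.imwrite("pics/w14.png",im[:,:,::-1])
```

```text
t 20.3 pos [570.3 132.5  43.2] yaw -94.9 tilt z [ 0.009  0.016 -1.   ] F [-0.5  0.5  1.2] w 33.5
delta tool mm [0.6 0.7 2.2] roll -0.1
```

View pics/w14.png

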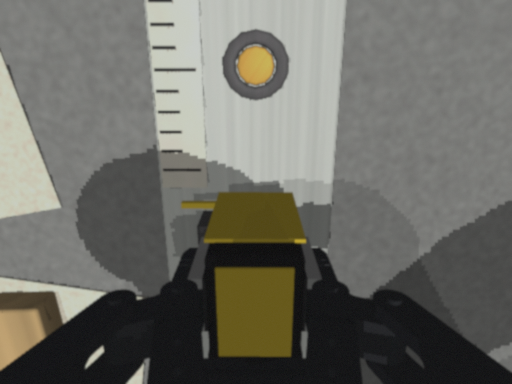

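Call:
arm_command(
  commands=[0.005,0,0,0,0.015,0,0,0,0.02,0,0,0,0.02,0,0,0,0.01,0,0,0],
)

```text
clock: 20.85
position: [564.6, 65.1, 43.2]
ee_rot: [-0.677, 0.736, 0.004, 0.011]
contact_force: [1.6, 4.9, 1.2]
gripper_width: 33.4
```

Run:
```python
from h import *
go(556.5,-20,43,-94.9)
```

```text
t 20.85 pos [564.6  65.1  43.2] yaw -94.8 tilt z [ 0.011  0.02  -1.   ] F [1.6 4.9 1.2] w 33.4
delta tool mm [85.5  0.9 -1.6] roll 0.1
```

Call:
arm_command(
  commands=[0.015,0,0,0,0.02,0,0,0,0.02,0,0,0,0.01,0,0,0,0.0,0,0,0],
)

```text
clock: 21.35
position: [559.0, -0.7, 43.2]
ee_rot: [-0.677, 0.736, 0.004, 0.011]
contact_force: [1.0, 3.1, 0.9]
gripper_width: 33.2
```

Run:
```python
from h import *
go(556.5,-20,43,-94.9)
im=arm.get_image("wrist");cv2.imwrite("pics/w15.png",im[:,:,::-1])
```

```text
t 21.35 pos [559.   -0.7  43.2] yaw -94.8 tilt z [ 0.01   0.021 -1.   ] F [1.  3.1 0.9] w 33.2
delta tool mm [19.5  0.8 -0.2] roll 0.1
```

View pics/w15.png

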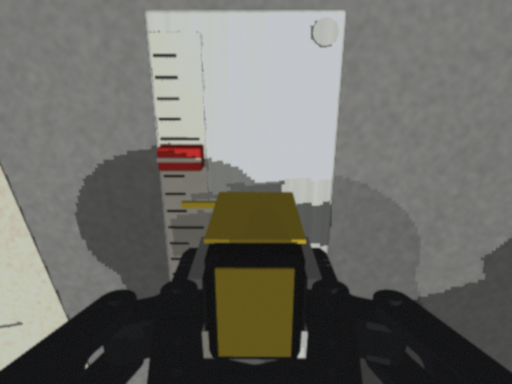

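```bash
cat >> h.py <<'E'
def gap(mk,pt):
    t=np.radians(-94.9);ex=np.array([np.cos(t),np.sin(t)])
    m=ray("wrist",*mk,18);p=ray("wrist",*pt,23.5);print(m,p,"gap along gauge x",((m-p)[:2]@ex).round(2))
E
python3 - <<'E'
from h import *
im=cv2.imread("pics/w15.png");cv2.imwrite("pics/w15z.png",cv2.resize(im[135:225,140:240],None,fx=6,fy=6,interpolation=cv2.INTER_NEAREST))
gap((181,160),(190,204.5))
E
```

```text
[591.8 -41.6  18. ] [589.4 -19.8  23.5] gap along gauge x 21.52
```

View pics/w15z.png

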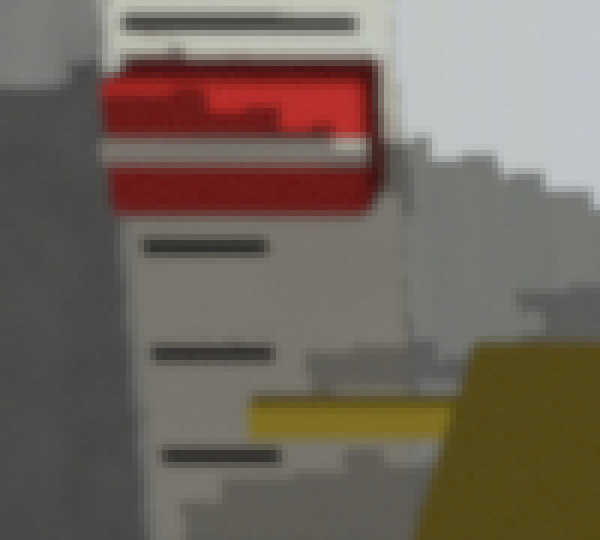

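Call:
arm_command(
  commands=[0.006,0,0,0,0.007,0,0,0,0.006,0,0,0,0.0,0,0,0,0.0,0,0,0],
)

```text
clock: 21.9
position: [557.7, -15.6, 43.2]
ee_rot: [-0.677, 0.736, 0.005, 0.011]
contact_force: [0.4, 4.1, 2.4]
gripper_width: 33.2
```

Run:
```python
from h import *
go(556.5,-20,43,-94.9)
im=arm.get_image("wrist");im=np.ascontiguousarray(im[:,:,::-1]);cv2.imwrite("pics/w16z.png",cv2.resize(im[135:225,140:240],None,fx=6,fy=6,interpolation=cv2.INTER_NEAREST))
```

```text
t 21.9 pos [557.7 -15.6  43.2] yaw -94.7 tilt z [ 0.01   0.023 -1.   ] F [0.4 4.1 2.4] w 33.2
delta tool mm [4.5 0.8 0.1] roll 0.2
```

View pics/w16z.png

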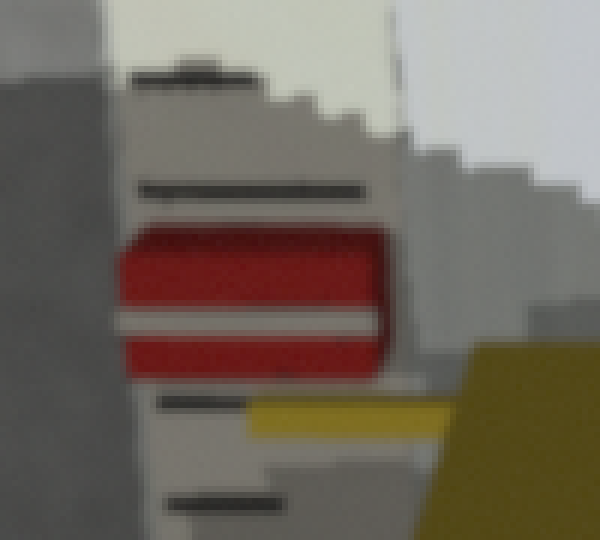

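Run:
```python
from h import *
gap((182,188.3),(190,204.6))
```

```text
[592.2 -42.1  18. ] [588.1 -35.1  23.5] gap along gauge x 6.62
```

Call:
arm_command(
  commands=[0.005,0,0,0,0.003,0,0,0,0.0,0,0,0,0.0,0,0,0,0.0,0,0,0],
)

```text
clock: 22.45
position: [557.2, -21.6, 43.2]
ee_rot: [-0.677, 0.736, 0.005, 0.011]
contact_force: [0.2, 4.2, 2.9]
gripper_width: 33.3
```

Run:
```python
from h import *
go(556.5,-20,43,-94.9)
im=arm.get_image("wrist");im=np.ascontiguousarray(im[:,:,::-1]);cv2.imwrite("pics/w17z.png",cv2.resize(im[135:225,140:240],None,fx=6,fy=6,interpolation=cv2.INTER_NEAREST))
```

```text
t 22.45 pos [557.2 -21.6  43.2] yaw -94.7 tilt z [ 0.01   0.023 -1.   ] F [0.2 4.2 2.9] w 33.3
delta tool mm [-1.5  0.8  0.2] roll 0.2
```

View pics/w17z.png

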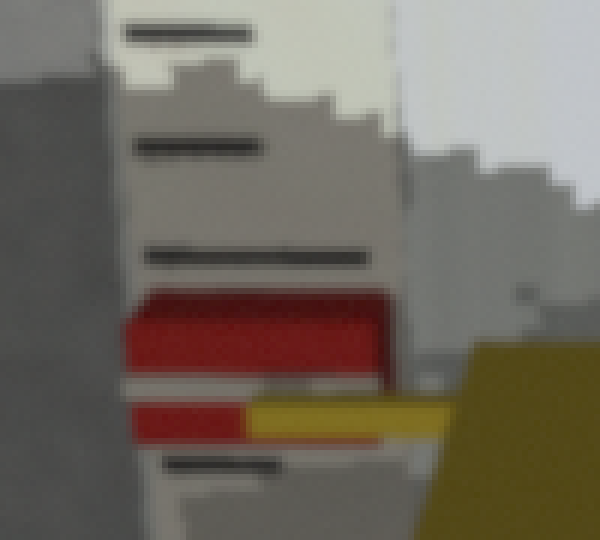

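Run:
```python
from h import *
gap((182,199.5),(190,204.6))
places("scene",["pointer","marker"]); places("wrist",["pointer","marker"])
im=arm.get_image("scene");im=np.ascontiguousarray(im[:,:,::-1]);cv2.imwrite("pics/s17z.png",cv2.resize(im[210:260,215:315],None,fx=7,fy=7,interpolation=cv2.INTER_CUBIC))
im=arm.get_image("top");im=np.ascontiguousarray(im[:,:,::-1]);cv2.imwrite("pics/t17z.png",cv2.resize(im[150:210,190:270],None,fx=8,fy=8,interpolation=cv2.INTER_CUBIC))
```

```text
[592.6 -42.1  18. ] [587.6 -41.1  23.5] gap along gauge x 0.57
scene pointer 0.85 [587.9 -43.   22.7]
scene marker 0.49 [593.3 -40.3   6.6]
wrist pointer 0.95 [589.2 -41.1  22.9]
wrist marker 0.73 [592.2 -40.    7.7]
```

View pics/s17z.png

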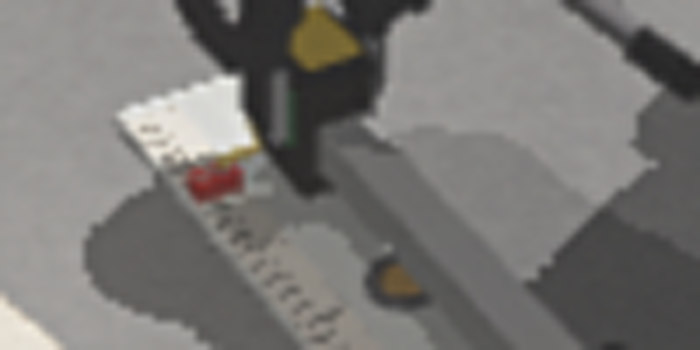

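View pics/t17z.png

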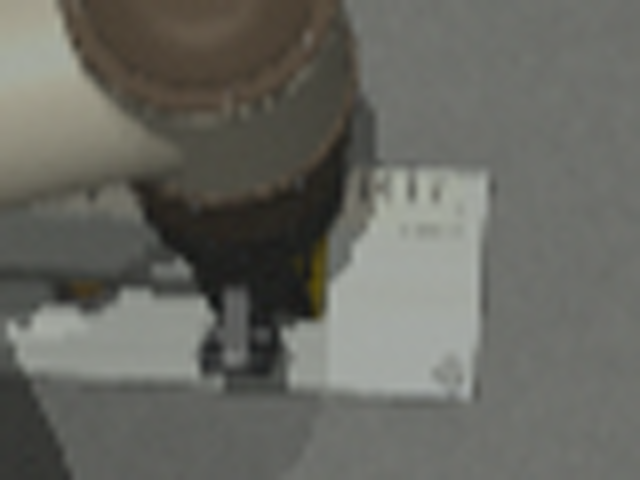

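Run:
```python
from h import *
t=np.radians(-94.9);ex=np.array([np.cos(t),np.sin(t)])
f=lambda x,y:(215+x/7,210+y/7)
p=ray("scene",*f(222,160),23.5);m=ray("scene",*f(214,182),13)
print(p,m,(m-p)[:2]@ex)
im=arm.get_image("wrist");im=np.ascontiguousarray(im[:,:,::-1]);cv2.imwrite("pics/w18z.png",cv2.resize(im[175:225,150:230],None,fx=8,fy=8,interpolation=cv2.INTER_CUBIC))
go(556.5,-20,43,-94.9)
# tick lines on the plate plane z=8 to test the wrist ray scale
```

```text
[591.5 -37.1  23.5] [595.3 -37.6  13. ] 0.1735883401734601
t 22.95 pos [557.2 -21.6  43.2] yaw -94.7 tilt z [ 0.01   0.023 -1.   ] F [-0.   4.7  2.5] w 33.4
delta tool mm [-1.6  0.8  0.2] roll 0.2
```

View pics/w18z.png

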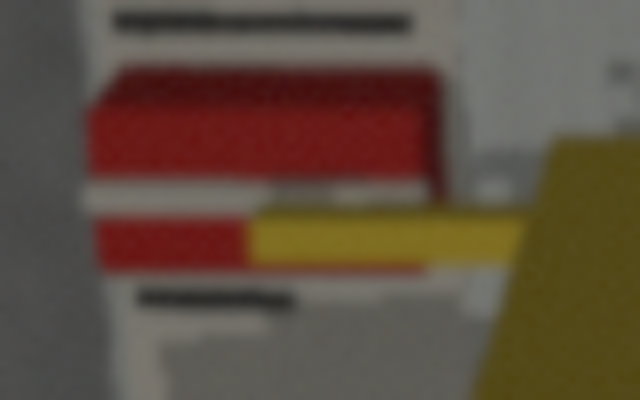

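Run:
```python
from h import *
im=arm.get_image("scene");cv2.imwrite("pics/s19.png",im[:,:,::-1])
```

```text
(no output)
```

View pics/s19.png

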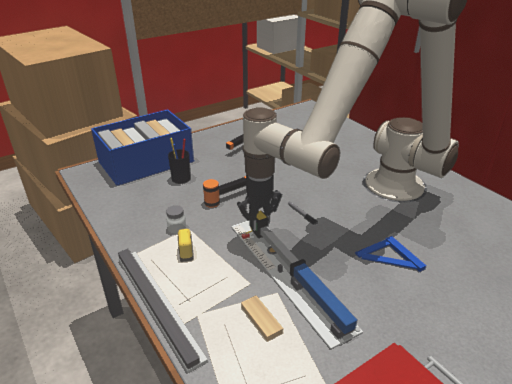

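The mallet stands upright at (211,192). The pin is flush, the head is held at the marker, and the bystanders look unmoved.

Run:
```python
from h import *
print(arm.job_done()); s=arm.read_state(); print(s["clock"],s["position"],s["contact_force"],s["gripper_width"])
```

```text
the job is handed in; nothing more can be done
None
the job is handed in; nothing more can be done
```

I drove the pin down with the left-hand mallet and stood the mallet back near where it started. Then I squeezed the lock button, drew the arm out about 155 mm and handed in at about 23 s while still holding the head.

- **Pin:** it looked flush in its collar in both the scene and wrist views. The final push was about 30 N, and the fingers stayed clear of it.
- **Mallet:** it tilted slightly in the grip while pushing, about 0.07 rad by a picture fit. After release it looked upright on its face, and the fingers felt no force.
- **Grip:** the jaw stopped at 33.4 mm, so the button is in. Two readings 0.5 s apart showed the same pose, with the spring pulling back at 4–5 N.
- **Pointer:** my pixel measurements put it 0.6 mm (wrist camera) and 0.2 mm (scene camera) short of the line. The trained detectors disagreed, putting it 1.4 mm (wrist) and 3.1 mm (scene) past. I trusted the pixels; all four are within the 4 mm allowed.
- **Bystanders:** they look unmoved in the last scene picture; I did not measure them.

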